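# Cork a stoneware jar with the lever press

## Task

A small stoneware jar with its cork standing proud waits on the bed of one of the two bench lever presses. Pull that press's sprung lever down through its full stroke so that the cork is pressed home, then ease the lever slowly all the way back up to its rest, never letting it fly up on its spring, and let go of it. Leave the jar standing on the bed and do not work the other press, whose bed is empty.

Things in the scene. Friction and masses are not known exactly. Their poses are not given: they have to be found in the camera images.
- lever_knob (a point): Centre of the black 40 mm ball knob at the end of the lever (14 mm square steel bar) of the press that holds the jar. Its x axis runs along the bar to the hinge pin, 260 mm away, which is fixed 200 mm above the table; y is parallel to the pin (level). At rest the bar rises 0.40 rad (23 degrees) towards the knob, on the robot's side. Pinch it from above across the bar, or press on it.
- lever (a joint): Angle of that lever, rad: 0 at rest (knob up), 0.60 at the stop, the knob 153 mm lower. A spring returns it: about 2 N at the knob hold it just off rest, 8 N near the stop, plus 3 N while the cork goes in (last third of the stroke). The ram, 100 mm from the pin, goes down 59 mm with it. Let go far from rest, the lever flies up at 1.5 rad/s or more.
- cork (a joint): How far the cork has been pressed into the jar: 0 to 5 mm at the start, 18 mm after a full stroke of the lever (it could go to 19 mm). At 0 it stands 21 mm out of the mouth. The cork is 44 mm across, stiff, and stays where it has been pressed.
- jar: The small pale stoneware jar, 74 mm in diameter and 62 mm high without its cork, standing loose on the base plate (170 x 120 x 16 mm) of the grey iron press, which is 225 mm high, right under the round 40 mm foot of its ram. Origin at the centre of the jar's underside, z up.
- spare_lever_knob (a point): Centre of the same sort of ball knob, 40 mm, on the lever of the other press: of the same make and size, but with a rectangular 70 x 90 mm plate on its ram, and nothing on its bed. The two presses may stand either way round; their knobs are at least 200 mm apart.
- spare_lever (a joint): Angle of the other press's lever: 0 at rest, growing as its knob goes down. To be left at rest.
Not all that is in view belongs to the job. Leave any green or yellow look-alike of the jar alone.

How it is judged:
On the way:
1. the lever is pulled down to its stop (within 0.04 rad) and the cork is pressed in 13 mm or more (value of joint lever above 0.56 rad and value of joint cork above 0.013 m), for 0.2 s.
At the end, for the whole second after the job is handed in: The lever is back up at its rest (within 0.05 rad), the cork is pressed in 13 mm or more, the jar stands upright (within 10 degrees) within 20 mm of where it stood on the press, and the other press's lever is at rest (within 0.08 rad) (value of joint lever below 0.05 rad and value of joint cork above 0.013 m and angle between jar's own z axis and vertical below 0.17 rad and distance of jar from where it was at the start of the episode below 0.02 m and value of joint spare_lever below 0.08 rad); the robot touches nothing.
It fails at once if the lever flies back up: it returns faster than 1.0 rad/s (0.26 m/s at the knob) (velocity of joint lever below -1 rad/s).
It fails at once if the other press's lever is worked (moved more than 0.08 rad) (value of joint spare_lever above 0.08 rad).
It also fails if it takes over 40 s, if anything falls off the work surface, if the arm or the gripper's body presses on something with over 40 N, if the wrist force passes 120 N, or if a joint passes its speed limit or range.

## Robot

A 7-joint arm with a two-finger parallel gripper is mounted at the origin on the work surface. World frame = base frame: x ahead of the robot, y to its left, z up, the work surface at z = 0. Lengths are in m, angles in rad, forces in N, time in s.
With the tool pointing down it reaches from about 0.425 to 0.8 m from the base axis. Payload 8.3 kg.
Tool frame: the origin (TCP) lies where the fingers leave the gripper's body, on its centre line; the fingertips stand 73 mm ahead of it and the grasp point (between the pads) lies 54 mm ahead of it; z points along the fingers, y is the direction in which the jaws open and shut (so a half turn about z gives the same grasp; the last joint's range is limited). The gripper opens to 85 mm and grips with 20 to 120 N. Pads are 22 mm wide; open, the fingers measure 114 mm over their backs; the gripper's body (76 mm by 85 mm) begins 54 mm behind the grasp point. The pads swing forward as they close: fully open they stand 13 mm farther back than shut.
Start: joints at [-1.39, 0.383, 0.016, 1.37, -0.006, 1.388, -0.046], TCP at [0.151, 0.607, 0.304] pointing down, gripper open.
Joint ranges: [-2.95, 2.95], [-0.25, 2.06], [-1.52, 1.56], [0.18, 2.33], [-1.44, 4.58], [0.02, 2.06], [-3.01, 3.01]. Speed limits (rad/s): [2.39, 2.39, 3.01, 3.01, 3.14, 3.14, 3.14].

## Interface

Orientations are given as a unit quaternion [w, x, y, z].
In Python, from bench import arm gives the robot as it stands.
- The arm moves only by the tool servo_tool, never from a script. Its argument "commands" is a list of rows, each an object of numbers: "wx", "wy", "wz": the turn, a rotation vector about the tool's x, y, z in rad; "x", "y", "z": the shift along the tool's x, y, z in cm; "gripper": the opening, from -1 (shut) to 1 (fully open). In form: [{"wx": .., "wy": .., "wz": .., "x": .., "y": .., "z": .., "gripper": ..}, ...]. A call has 1 to 20 rows; each row shifts and turns the pose as measured when the row begins, along the tool's axes as they then stand; what a row does not reach is not made up. A row lasts 1/12 s, in which the tool goes at most 41.7 mm and 7.16 degrees, less where a joint would pass 70% of its speed; a pose out of reach is approached as far as the arm can. A call is refused whole if a number of a shift passes 4.17 or a number of a turn 0.125, either way. A call with a gripper value outside its range is refused whole. The fingers move at their own pace and stop on an object; the grip force is fixed at half the most. Time passes only in rows, so rows that do not move let the fingers close. It gives the time, the measured TCP pose, the force and the opening at its end, in the units of the state.
- arm.observe(): the state, without advancing time (a new reading comes with each control period).
- arm.capture(name): name is "side" or "top" or "wrist"; returns the picture (400x640x3 uint8, red, green, blue); there is no depth.
- arm.camera_params(name): a dict with "K" (3x3 intrinsics, pixels), "R" (3x3) and "t" (3): a world point X has camera coordinates R X + t. Camera axes: x right, y down, z forward; pixel columns grow to the right and rows downward; lengths in m; the calibration is good to about 2 mm. A picture is of the moment at which its call begins: read the wrist's pose just before it. camera_params takes no time and is no camera call; for the wrist camera it gives the pose at the moment of the call.
- arm.finish_job(): hands the job in, once; it reports no verdict.
The state is a dict: "t": time; "qpos": joint angles; "qvel": joint speeds; "joint_torque": joint torques, N m; "ee_pos": TCP position; "tool_rot": TCP orientation; "wrist_force": force on the tool from outside, world axes, zero at the start; "wrist_torque": the same for the moment, N m; "gripper_width": finger opening in m.
Only numpy, scipy, OpenCV 4.12 (cv2) and the standard library are available. Lean on these libraries where they do the work, as an engineer would, in place of code of your own. Each camera call takes 0.05 s, during which the arm holds its last target. There are 200 camera calls.

## Working session

There is one attempt and no reset: what is moved stays moved. The work goes in short steps, Python scripts to look and compute and a tool call to move; the robot and the scene stay as the last step left them, time stands still between calls to the robot, and variables do not carry over. Pictures are saved under pics/ and viewed, about 8 in all and at most 12, crops included, and the job is handed in when it is done.

Besides the shell and the picture viewer there is one more tool, called after "Request:" as name(argument=value, ...), one argument or row to a line, values as JSON. servo_tool: Moves the arm, as the interface text tells. Its arguments: {"type":"object","properties":{"commands":{"type":"array"}},"required":["commands"]}

```bash
mkdir -p pics
python3 - <<'E'
from bench import arm
import cv2,numpy as np
s=arm.observe();print({k:np.round(v,3) for k,v in s.items()})
for n in("side","top"):
    cv2.imwrite(f"pics/{n}0.png",arm.capture(n)[:,:,::-1]);p=arm.camera_params(n);print(n,p["K"].tolist(),np.round(p["R"],4).tolist(),np.round(p["t"],4).tolist())
E
```

```text
{'t': np.float64(0.0), 'qpos': array([-1.39 ,  0.384,  0.016,  1.371, -0.006,  1.388, -0.047]), 'qvel': array([ 0.001, -0.   ,  0.   , -0.   ,  0.001, -0.001, -0.   ]), 'joint_torque': array([-1.0000e-03, -6.2760e+01,  8.4400e-01, -3.7183e+01,  1.6000e-02,
        1.4000e-02, -0.0000e+00]), 'ee_pos': array([0.151, 0.606, 0.303]), 'tool_rot': array([-0.   ,  0.122,  0.993, -0.001]), 'wrist_force': array([ 0.39 , -0.073,  0.687]), 'wrist_torque': array([ 0.043, -0.002,  0.048]), 'gripper_width': np.float64(0.086)}
side [[364.157580851696, 0.0, 316.86230693449096], [0.0, 364.157580851696, 194.88012685157312], [0.0, 0.0, 1.0]] [[-0.9856, -0.1681, -0.0185], [-0.1021, 0.6783, -0.7276], [0.1349, -0.7153, -0.6857]] [0.557, 0.1461, 1.1061]
top [[396.01248035789104, 0.0, 314.63451381818203], [0.0, 396.01248035789104, 198.14933078631304], [0.0, 0.0, 1.0]] [[0.0016, -1.0, -0.0067], [-0.9864, -0.0005, -0.1644], [0.1644, 0.0069, -0.9864]] [0.0364, 0.5494, 1.1794]
```

View pics/side0.png

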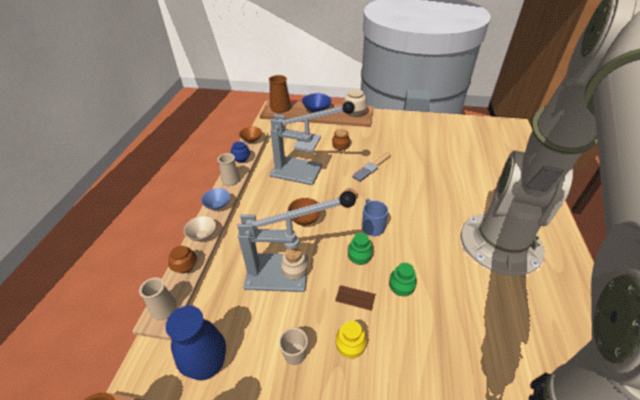

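View pics/top0.png

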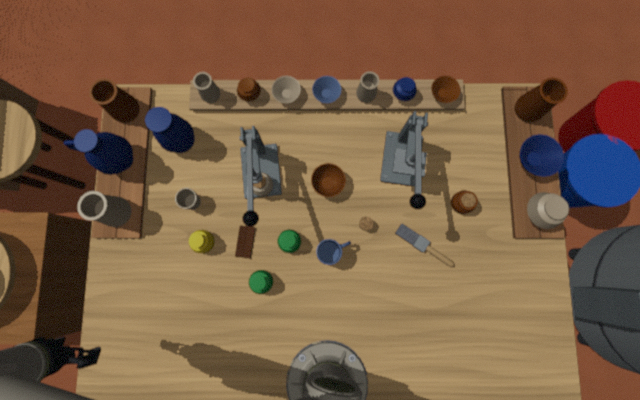

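Candidates for the knob: near press, side (347,199) / top (250,218), with a pale jar and cork at (294,262) on its bed; far press, side (348,107) / top (418,201), with a plate and an empty bed. I choose the first and check it in a crop.

```bash
python3 - <<'E'
import cv2,numpy as np
a=cv2.imread("pics/side0.png")[170:300,230:370];b=cv2.imread("pics/top0.png")[115:245,220:300]
f=lambda i:cv2.resize(i,None,fx=3.6,fy=3.6,interpolation=cv2.INTER_CUBIC)
cv2.imwrite("pics/crop.png",np.hstack([f(a),f(b)]))
E
cat > h.py <<'E'
import numpy as np
from bench import arm
def ray(n,u,v):
    p=arm.camera_params(n);R=np.array(p["R"]);t=np.array(p["t"])
    d=R.T@np.linalg.inv(p["K"])@[u,v,1];return -R.T@t,d/np.linalg.norm(d)
def tri(a,b):
    (o,d),(q,e)=ray(*a),ray(*b)
    s=np.linalg.lstsq(np.c_[d,-e],q-o,rcond=None)[0];x,y=o+s[0]*d,q+s[1]*e
    return (x+y)/2,np.linalg.norm(x-y)
def atz(n,u,v,z):
    o,d=ray(n,u,v);return o+d*(z-o[2])/d[2]
E
python3 - <<'E'
from h import *
print(tri(("side",347,199),("top",250,218)),atz("top",250,218,.301),atz("side",347,199,.301))
print(tri(("side",348,107),("top",418,201)))
E
```

```text
(array([0.45770485, 0.19140553, 0.30227702]), np.float64(0.0001774409955328022)) [0.45794153 0.19162289 0.301     ] [0.4577118  0.19009371 0.301     ]
(array([ 0.49941817, -0.21619315,  0.30128904]), np.float64(0.0007680033842072547))
```

View pics/crop.png

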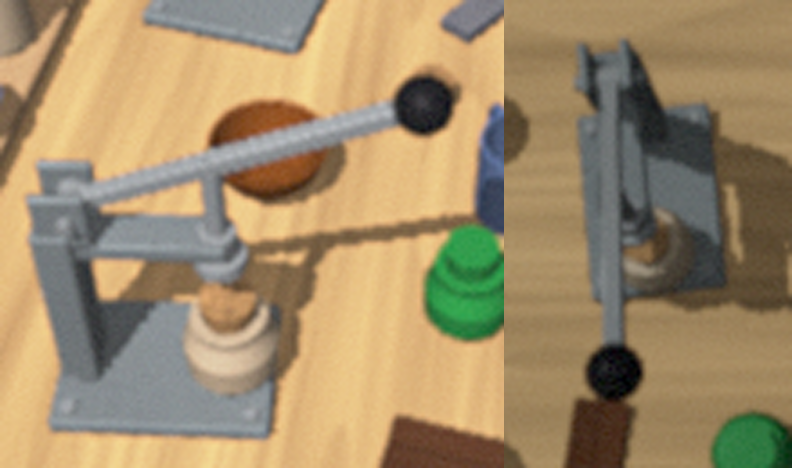

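```bash
cat >> h.py <<'E'
from scipy.spatial.transform import Rotation as Ro
def rot(): return Ro.from_quat(np.array(arm.observe()["tool_rot"]),scalar_first=True).as_matrix()
E
python3 - <<'E'
from h import *
k=np.array([.4577,.1914,.302])
p,e=tri(("side",250,225.5),("top",248.6,135.8));print("pin",p,e)
p2=atz("top",248.6,135.8,.2);print(p2)
d=(p2-k)[:2];print(np.linalg.norm(d),np.arctan2(d[1],d[0]))
# bar azimuth by top camera: bar points in crop (608,200) etc. at estimated height
b=atz("top",(609-504)/3.6+220,200/3.6+115,.2+.26*np.sin(.4)*.47)
print(b, np.arctan2(*(b-k)[1::-1]))
R=rot();print(R.round(3))
s=arm.observe()["ee_pos"]
print("shift tool cm",R.T@(k+[0,0,.15]-s)*100)
E
```

```text
pin [0.69502024 0.21837508 0.20339268] 0.0051498390203064785
[0.69885618 0.21933215 0.2       ]
0.24276842106291818 0.1153121582742389
[0.58858169 0.20648972 0.24758692] 0.11478598870362766
[[-0.97   0.241 -0.   ]
 [ 0.241  0.97  -0.002]
 [-0.    -0.002 -1.   ]]
shift tool cm [-39.79943271 -32.87413684 -14.84429488]
```

Request:
servo_tool(
  commands=[
    {"z":-3.8},
    {"z":-3.8},
    {"z":-3.8},
    {"z":-3.8},
    {"x":-2.5,"y":-2.05},
    {"x":-2.5,"y":-2.05},
    {"x":-2.5,"y":-2.05},
    {"x":-2.5,"y":-2.05},
    {"x":-2.5,"y":-2.05},
    {"x":-2.5,"y":-2.05},
    {"x":-2.5,"y":-2.05},
    {"x":-2.5,"y":-2.05},
    {"x":-2.5,"y":-2.05},
    {"x":-2.5,"y":-2.05},
    {"x":-2.5,"y":-2.05},
    {"x":-2.5,"y":-2.05},
    {"x":-2.5,"y":-2.05},
    {"x":-2.5,"y":-2.05},
    {"x":-2.5,"y":-2.05},
    {"x":-2.5,"y":-2.05},
  ],
)

```text
validation failed for argument at $.co...
```

Request:
servo_tool(
  commands=[
    {"wz":-0.12},
    {"wz":-0.12},
    {"wz":-0.12},
    {},
  ],
)

```text
validation failed for argument at $.co...
```

```bash
cat > go.py <<'E'
from h import *
import sys
k=np.array([.4577,.1914,.302])
s=arm.observe();R=rot();t=k+[0,0,float(sys.argv[1])]
print(s["t"],np.round(s["qpos"],2),s["ee_pos"].round(4),"F",s["wrist_force"].round(2),"w",s["gripper_width"])
print(R.round(3),"jaw az",np.arctan2(R[1,1],R[0,1]),"want 1.686 shift cm",(R.T@(t-s["ee_pos"])*100).round(2))
E
python3 go.py .15
```

```text
0.1 [-1.39  0.38  0.02  1.37 -0.01  1.39 -0.05] [0.1508 0.6062 0.303 ] F [-0.21  0.46 -0.32] w 0.08549919954046556
[[-0.97   0.241 -0.   ]
 [ 0.241  0.97  -0.002]
 [-0.    -0.002 -1.   ]] jaw az 1.3270452398376742 want 1.686 shift cm [-39.8  -32.87 -14.84]
```

All seven fields are probably required.

Request:
servo_tool(
  commands=[
    {"wx":0,"wy":0,"wz":0,"x":0,"y":0,"z":-3.8,"gripper":1},
    {"wx":0,"wy":0,"wz":0,"x":0,"y":0,"z":-3.8,"gripper":1},
    {"wx":0,"wy":0,"wz":0,"x":0,"y":0,"z":-3.8,"gripper":1},
    {"wx":0,"wy":0,"wz":0,"x":0,"y":0,"z":-3.8,"gripper":1},
    {"wx":0,"wy":0,"wz":0,"x":-2.5,"y":-2.05,"z":0,"gripper":1},
    {"wx":0,"wy":0,"wz":0,"x":-2.5,"y":-2.05,"z":0,"gripper":1},
    {"wx":0,"wy":0,"wz":0,"x":-2.5,"y":-2.05,"z":0,"gripper":1},
    {"wx":0,"wy":0,"wz":0,"x":-2.5,"y":-2.05,"z":0,"gripper":1},
    {"wx":0,"wy":0,"wz":0,"x":-2.5,"y":-2.05,"z":0,"gripper":1},
    {"wx":0,"wy":0,"wz":0,"x":-2.5,"y":-2.05,"z":0,"gripper":1},
    {"wx":0,"wy":0,"wz":0,"x":-2.5,"y":-2.05,"z":0,"gripper":1},
    {"wx":0,"wy":0,"wz":0,"x":-2.5,"y":-2.05,"z":0,"gripper":1},
    {"wx":0,"wy":0,"wz":0,"x":-2.5,"y":-2.05,"z":0,"gripper":1},
    {"wx":0,"wy":0,"wz":0,"x":-2.5,"y":-2.05,"z":0,"gripper":1},
    {"wx":0,"wy":0,"wz":0,"x":-2.5,"y":-2.05,"z":0,"gripper":1},
    {"wx":0,"wy":0,"wz":0,"x":-2.5,"y":-2.05,"z":0,"gripper":1},
    {"wx":0,"wy":0,"wz":0,"x":-2.5,"y":-2.05,"z":0,"gripper":1},
    {"wx":0,"wy":0,"wz":0,"x":-2.5,"y":-2.05,"z":0,"gripper":1},
    {"wx":0,"wy":0,"wz":0,"x":-2.5,"y":-2.05,"z":0,"gripper":1},
    {"wx":0,"wy":0,"wz":0,"x":-2.5,"y":-2.05,"z":0,"gripper":1},
  ],
)

```text
t: 1.77
ee_pos: [0.4676, 0.1792, 0.4553]
tool_rot: [-0.004, 0.113, 0.994, -0.008]
wrist_force: [0.5, 0.3, -0.1]
gripper_width: 0.0852
```

Request:
servo_tool(
  commands=[
    {"wx":0,"wy":0,"wz":-0.12,"x":0,"y":0,"z":0,"gripper":1},
    {"wx":0,"wy":0,"wz":-0.12,"x":0,"y":0,"z":0,"gripper":1},
    {"wx":0,"wy":0,"wz":-0.12,"x":0,"y":0,"z":0,"gripper":1},
    {"wx":0,"wy":0,"wz":0,"x":0,"y":0,"z":0,"gripper":1},
  ],
)

```text
t: 2.1
ee_pos: [0.4721, 0.1685, 0.4539]
tool_rot: [-0.006, -0.065, 0.998, -0.009]
wrist_force: [-0.4, 0.3, -0.1]
gripper_width: 0.0855
```

```bash
python3 go.py .15
```

```text
2.1 [-0.78  0.09  0.4   1.41 -0.02  1.66  1.32] [0.4721 0.1685 0.4539] F [-0.41  0.28 -0.12] w 0.08553524475369373
[[-0.991 -0.13  -0.011]
 [-0.13   0.991 -0.019]
 [ 0.014 -0.017 -1.   ]] jaw az 1.7012332921016253 want 1.686 shift cm [1.13 2.46 0.17]
```

Request:
servo_tool(
  commands=[
    {"wx":-0.017,"wy":-0.014,"wz":0.015,"x":1.1,"y":2.4,"z":0,"gripper":1},
    {"wx":0,"wy":0,"wz":0,"x":0,"y":0,"z":1.5,"gripper":1},
    {"wx":0,"wy":0,"wz":0,"x":0,"y":0,"z":1.5,"gripper":1},
    {"wx":0,"wy":0,"wz":0,"x":0,"y":0,"z":0,"gripper":1},
  ],
)

```text
t: 2.43
ee_pos: [0.4575, 0.1917, 0.4222]
tool_rot: [0.0, -0.049, 0.999, 0.0]
wrist_force: [-0.4, 0.2, -0.3]
gripper_width: 0.0857
```

```bash
python3 go.py .05; python3 -c "
from h import *;import cv2
cv2.imwrite('pics/w1.png',arm.capture('wrist')[:,:,::-1]);p=arm.camera_params('wrist')
x=np.array(p['R'])@[.4577,.1914,.302]+p['t'];u=np.array(p['K'])@x;print(u/u[2],20/1000*p['K'][0][0]/x[2])"
```

```text
2.4333 [-0.81  0.07  0.37  1.51 -0.02  1.57  1.23] [0.4575 0.1917 0.4222] F [-0.37  0.21 -0.27] w 0.08574725048780524
[[-0.995 -0.098  0.001]
 [-0.098  0.995  0.   ]
 [-0.001  0.    -1.   ]] jaw az 1.668596014228023 want 1.686 shift cm [-0.02 -0.03  7.02]
[317.55169249 220.59579189   1.        ] 28.363411573336784
```

View pics/w1.png

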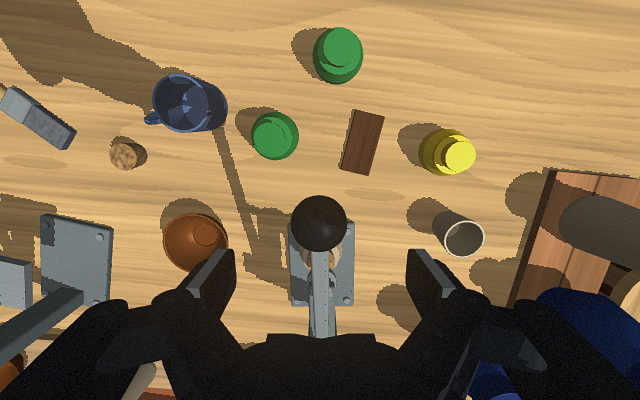

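The knob appears at (320,223) against a predicted (317.6,220.6), so it agrees to about 2 mm. It is centred between the jaws, with the bar running squarely down the picture. I descend and grip.

Request:
servo_tool(
  commands=[
    {"wx":0,"wy":0,"wz":-0.017,"x":0,"y":0,"z":2,"gripper":1},
    {"wx":0,"wy":0,"wz":0,"x":0,"y":0,"z":2,"gripper":1},
    {"wx":0,"wy":0,"wz":0,"x":0,"y":0,"z":2,"gripper":1},
    {"wx":0,"wy":0,"wz":0,"x":0,"y":0,"z":1,"gripper":1},
    {"wx":0,"wy":0,"wz":0,"x":0,"y":0,"z":0,"gripper":-1},
    {"wx":0,"wy":0,"wz":0,"x":0,"y":0,"z":0,"gripper":-1},
    {"wx":0,"wy":0,"wz":0,"x":0,"y":0,"z":0,"gripper":-1},
    {"wx":0,"wy":0,"wz":0,"x":0,"y":0,"z":0,"gripper":-1},
    {"wx":0,"wy":0,"wz":0,"x":0,"y":0,"z":0,"gripper":-1},
    {"wx":0,"wy":0,"wz":0,"x":0,"y":0,"z":0,"gripper":-1},
  ],
)

```text
t: 3.32
ee_pos: [0.4602, 0.1904, 0.3598]
tool_rot: [0.004, -0.05, 0.999, 0.001]
wrist_force: [1.0, 1.6, -9.2]
gripper_width: 0.0371
```

```bash
python3 go.py .05
python3 - <<'E'
from h import *
# arc from start: per-step world (outward, down), lever steps
a=.4-np.linspace(0,.6,13); print(np.c_[.4-a,.26*(np.cos(a)-np.cos(.4))*100,.26*(np.sin(a)-np.sin(.4))*100].round(2))
E
```

```text
3.3167 [-0.81  0.07  0.37  1.63 -0.03  1.43  1.24] [0.4602 0.1904 0.3598] F [ 1.02  1.59 -9.19] w 0.037079488047226425
[[-0.995 -0.1    0.008]
 [-0.1    0.995  0.002]
 [-0.009  0.001 -1.   ]] jaw az 1.670932005450644 want 1.686 shift cm [0.25 0.12 0.77]
[[  0.     0.     0.  ]
 [  0.05   0.48  -1.21]
 [  0.1    0.89  -2.44]
 [  0.15   1.24  -3.69]
 [  0.2    1.53  -4.96]
 [  0.25   1.76  -6.24]
 [  0.3    1.92  -7.53]
 [  0.35   2.02  -8.83]
 [  0.4    2.05 -10.12]
 [  0.45   2.02 -11.42]
 [  0.5    1.92 -12.72]
 [  0.55   1.76 -14.01]
 [  0.6    1.53 -15.29]]
```

```bash
python3 -c "
from h import *;import cv2
i=arm.capture('side')[:,:,::-1];cv2.imwrite('pics/s2.png',cv2.resize(i[90:310,220:420],None,fx=2.7,fy=2.7,interpolation=cv2.INTER_CUBIC))
for j in range(3): print(arm.observe()['wrist_force'].round(2),arm.observe()['ee_pos'])"
```

```text
[-0.29 -1.19 -6.89] [0.46018625 0.19045081 0.35959466]
[-0.29 -1.19 -6.89] [0.46018625 0.19045081 0.35959466]
[-0.29 -1.19 -6.89] [0.46018625 0.19045081 0.35959466]
```

View pics/s2.png

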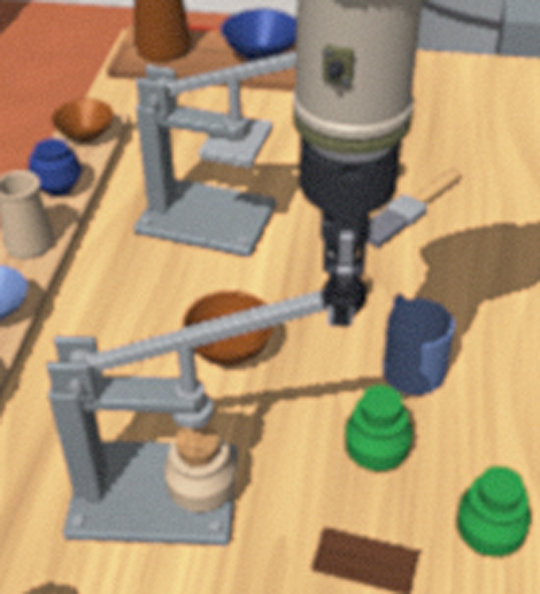

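Grip is good: the knob is still at its rest pixel, around (347,199), with the fingertips below it. I pull in small steps along the arc (tool x is outward, z is down).

Request:
servo_tool(
  commands=[
    {"wx":0,"wy":0,"wz":0,"x":0.4,"y":0,"z":1.0,"gripper":-1},
    {"wx":0,"wy":0,"wz":0,"x":0.4,"y":0,"z":1.0,"gripper":-1},
    {"wx":0,"wy":0,"wz":0,"x":0.3,"y":0,"z":1.0,"gripper":-1},
    {"wx":0,"wy":0,"wz":0,"x":0.3,"y":0,"z":1.0,"gripper":-1},
  ],
)

```text
t: 3.7
ee_pos: [0.4476, 0.1889, 0.3236]
tool_rot: [0.008, -0.05, 0.999, 0.003]
wrist_force: [-0.7, -1.4, 5.9]
gripper_width: 0.0372
```

```bash
python3 go.py .05
```

```text
3.7 [-0.81  0.05  0.36  1.73 -0.02  1.34  1.23] [0.4476 0.1889 0.3236] F [-0.73 -1.41  5.88] w 0.03720976229937637
[[-0.995 -0.099  0.015]
 [-0.099  0.995  0.006]
 [-0.015  0.004 -1.   ]] jaw az 1.6699842363685642 want 1.686 shift cm [-1.07  0.16 -2.82]
```

Request:
servo_tool(
  commands=[
    {"wx":0,"wy":0,"wz":0,"x":0.25,"y":0,"z":1.1,"gripper":-1},
    {"wx":0,"wy":0,"wz":0,"x":0.2,"y":0,"z":1.1,"gripper":-1},
    {"wx":0,"wy":0,"wz":0,"x":0.2,"y":0,"z":1.1,"gripper":-1},
    {"wx":0,"wy":0,"wz":0,"x":0.15,"y":0,"z":1.1,"gripper":-1},
    {"wx":0,"wy":0,"wz":0,"x":0.1,"y":0,"z":1.1,"gripper":-1},
    {"wx":0,"wy":0,"wz":0,"x":0.05,"y":0,"z":1.1,"gripper":-1},
  ],
)

```text
t: 4.2
ee_pos: [0.438, 0.1876, 0.2603]
tool_rot: [0.01, -0.049, 0.999, 0.005]
wrist_force: [-6.1, -3.0, 7.8]
gripper_width: 0.0369
```

```bash
python3 go.py .05
```

```text
4.2 [-0.81  0.07  0.36  1.86 -0.03  1.2   1.23] [0.438  0.1876 0.2603] F [-6.08 -2.96  7.79] w 0.036852136384652734
[[-0.995 -0.099  0.019]
 [-0.098  0.995  0.011]
 [-0.02   0.009 -1.   ]] jaw az 1.6695798884769322 want 1.686 shift cm [-2.18  0.27 -9.13]
```

Request:
servo_tool(
  commands=[
    {"wx":0,"wy":0,"wz":0,"x":0,"y":0,"z":1.1,"gripper":-1},
    {"wx":0,"wy":0,"wz":0,"x":-0.1,"y":0,"z":1.1,"gripper":-1},
    {"wx":0,"wy":0,"wz":0,"x":-0.15,"y":0,"z":1.1,"gripper":-1},
    {"wx":0,"wy":0,"wz":0,"x":-0.2,"y":0,"z":1.1,"gripper":-1},
    {"wx":0,"wy":0,"wz":0,"x":-0.2,"y":0,"z":1.0,"gripper":-1},
  ],
)

```text
t: 4.62
ee_pos: [0.4446, 0.1882, 0.2088]
tool_rot: [0.011, -0.049, 0.999, 0.006]
wrist_force: [-7.6, -3.9, 11.4]
gripper_width: 0.0371
```

```bash
python3 go.py .05
```

```text
4.6167 [-0.8   0.14  0.36  1.91 -0.06  1.08  1.26] [0.4446 0.1882 0.2088] F [-7.61 -3.86 11.42] w 0.03708777205076601
[[-0.995 -0.099  0.021]
 [-0.098  0.995  0.014]
 [-0.022  0.012 -1.   ]] jaw az 1.6695961320428583 want 1.686 shift cm [ -1.65   0.36 -14.29]
```

Request:
servo_tool(
  commands=[
    {"wx":0,"wy":0,"wz":0,"x":0,"y":0,"z":0.5,"gripper":-1},
    {"wx":0,"wy":0,"wz":0,"x":0,"y":0,"z":0.5,"gripper":-1},
    {"wx":0,"wy":0,"wz":0,"x":0,"y":0,"z":0.4,"gripper":-1},
    {"wx":0,"wy":0,"wz":0,"x":0,"y":0,"z":0.4,"gripper":-1},
    {"wx":0,"wy":0,"wz":0,"x":0,"y":0,"z":0.4,"gripper":-1},
    {"wx":0,"wy":0,"wz":0,"x":0,"y":0,"z":0.4,"gripper":-1},
  ],
)

```text
t: 5.12
ee_pos: [0.4596, 0.1892, 0.1967]
tool_rot: [0.029, -0.046, 0.998, 0.013]
wrist_force: [43.0, -3.6, 17.5]
gripper_width: 0.0304
```

```bash
python3 go.py .05;python3 -c "
from h import *;import cv2
i=arm.capture('side')[:,:,::-1];cv2.imwrite('pics/s3.png',cv2.resize(i[150:310,220:400],None,fx=3,fy=3,interpolation=cv2.INTER_CUBIC))"
```

```text
5.1167 [-0.79  0.16  0.37  1.92 -0.07  1.01  1.27] [0.4596 0.1892 0.1967] F [42.97 -3.59 17.52] w 0.030351780686757552
[[-0.994 -0.092  0.057]
 [-0.091  0.995  0.028]
 [-0.06   0.023 -0.998]] jaw az 1.6630272950139187 want 1.686 shift cm [ -0.76   0.59 -15.5 ]
```

View pics/s3.png

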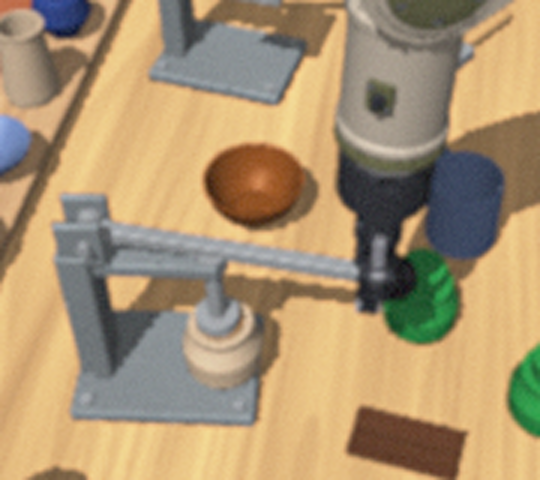

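Lever is at its stop and the ram foot is down on the jar's mouth, but the pads slid about 13 mm towards the hinge on the ball. I move back outward over the ball before easing up.

Request:
servo_tool(
  commands=[
    {"wx":0.01,"wy":0.03,"wz":0,"x":0.7,"y":0,"z":0.2,"gripper":-1},
    {"wx":0.01,"wy":0.03,"wz":0,"x":0.7,"y":0,"z":0.2,"gripper":-1},
  ],
)

```text
t: 5.33
ee_pos: [0.4664, 0.1907, 0.2062]
tool_rot: [0.026, -0.043, 0.999, 0.009]
wrist_force: [8.7, -4.2, 9.6]
gripper_width: 0.0133
```

```bash
python3 go.py .05
```

```text
5.3333 [-0.79  0.17  0.37  1.89 -0.07  1.04  1.27] [0.4664 0.1907 0.2062] F [ 8.73 -4.19  9.6 ] w 0.013267150771377046
[[-0.995 -0.087  0.051]
 [-0.086  0.996  0.02 ]
 [-0.052  0.016 -0.998]] jaw az 1.658031040997905 want 1.686 shift cm [  0.1    0.37 -14.6 ]
```

```bash
python3 -c "
from h import *;import cv2
p=arm.camera_params('side');u=np.array([np.cos(.115),np.sin(.115)]);pin=np.array([.4577,.1914])+u*.2395
for th in(0,.3,.5,.55,.58,.6):
  a=.4-th;X=np.r_[pin-u*.26*np.cos(a),.2+.26*np.sin(a)];c=np.array(p['K'])@(np.array(p['R'])@X+p['t']);q=c[:2]/c[2];print(th,q.round(1),X.round(3),((q-[220,150])*3).round())
i=arm.capture('side')[:,:,::-1];cv2.imwrite('pics/s4.png',cv2.resize(i[150:310,220:400],None,fx=3,fy=3,interpolation=cv2.INTER_CUBIC))"; python3 go.py .05
```

```text
0 [346.9 199.3] [0.458 0.191 0.301] [381. 148.]
0.3 [353.8 222.1] [0.439 0.189 0.226] [401. 216.]
0.5 [352.7 236.1] [0.439 0.189 0.174] [398. 258.]
0.55 [351.8 239.4] [0.44  0.189 0.161] [395. 268.]
0.58 [351.2 241.3] [0.442 0.19  0.153] [393. 274.]
0.6 [350.7 242.6] [0.442 0.19  0.148] [392. 278.]
5.3833 [-0.79  0.17  0.37  1.89 -0.07  1.05  1.27] [0.4663 0.1908 0.2064] F [17.01 -2.56 12.23] w 0.01324822554819313
[[-0.995 -0.087  0.05 ]
 [-0.086  0.996  0.02 ]
 [-0.051  0.015 -0.999]] jaw az 1.6581273082133208 want 1.686 shift cm [  0.11   0.36 -14.58]
```

View pics/s4.png

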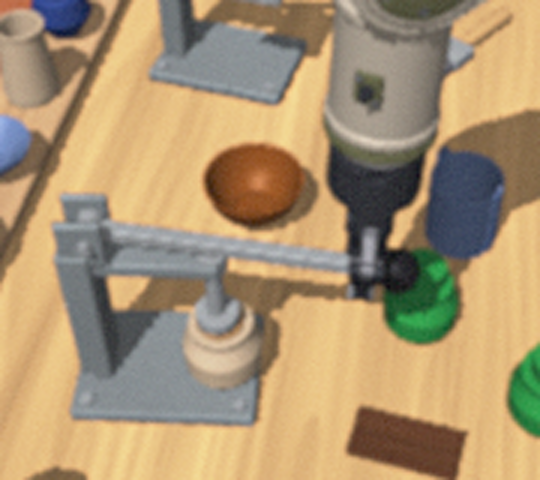

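The pads now pinch the bar squarely (opening 13 mm) just inside the ball, a stable grip. In the previous view the knob's pixel gave 0.595 rad; it is now about 0.55. I press to the stop once more, briefly, to be sure of the hold time.

Request:
servo_tool(
  commands=[
    {"wx":0,"wy":0,"wz":0,"x":0,"y":0,"z":0.6,"gripper":-1},
    {"wx":0,"wy":0,"wz":0,"x":0,"y":0,"z":0.6,"gripper":-1},
    {"wx":0,"wy":0,"wz":0,"x":0,"y":0,"z":0.3,"gripper":-1},
    {"wx":0,"wy":0,"wz":0,"x":0,"y":0,"z":0.3,"gripper":-1},
    {"wx":0,"wy":0,"wz":0,"x":0,"y":0,"z":0.3,"gripper":-1},
    {"wx":0,"wy":0,"wz":0,"x":0,"y":0,"z":0.3,"gripper":-1},
  ],
)

```text
t: 5.88
ee_pos: [0.4691, 0.1909, 0.1957]
tool_rot: [0.029, -0.047, 0.998, 0.011]
wrist_force: [-20.6, -10.1, 36.2]
gripper_width: 0.0137
```

```bash
python3 go.py .05
```

```text
5.8833 [-0.78  0.18  0.37  1.9  -0.08  1.01  1.28] [0.4691 0.1909 0.1957] F [-20.6  -10.06  36.18] w 0.013708661807968111
[[-0.994 -0.094  0.056]
 [-0.093  0.995  0.025]
 [-0.058  0.02  -0.998]] jaw az 1.664933300269214 want 1.686 shift cm [  0.22   0.47 -15.66]
```

Request:
servo_tool(
  commands=[
    {"wx":0,"wy":0.02,"wz":0,"x":0,"y":0,"z":-0.5,"gripper":-1},
    {"wx":0,"wy":0.02,"wz":0,"x":0.05,"y":0,"z":-0.7,"gripper":-1},
    {"wx":0,"wy":0.02,"wz":0,"x":0,"y":0,"z":-0.7,"gripper":-1},
    {"wx":0,"wy":0.02,"wz":0,"x":0,"y":0,"z":-0.7,"gripper":-1},
    {"wx":0,"wy":0.02,"wz":0,"x":-0.05,"y":0,"z":-0.7,"gripper":-1},
  ],
)

```text
t: 6.3
ee_pos: [0.4684, 0.1905, 0.235]
tool_rot: [-0.02, -0.05, 0.998, 0.01]
wrist_force: [-1.5, -1.9, 4.0]
gripper_width: 0.013
```

```bash
cat >> go.py <<'E'
g=s["ee_pos"]+R[:,2]*.05;pin=np.array([.6957,.2189,.2]);h=np.linalg.norm((g-pin)[:2]);print("grip",g.round(4),"r",np.hypot(h,g[2]-.2).round(4),"lever est",(.4-np.arctan2(g[2]-.2,h)).round(3),"tilt",R[:,2].round(3))
E
python3 go.py .05
```

```text
6.3 [-0.76  0.2   0.38  1.79 -0.11  1.21  1.32] [0.4684 0.1905 0.235 ] F [-1.49 -1.95  4.  ] w 0.013010623610354042
[[-0.994 -0.1   -0.041]
 [-0.101  0.995  0.018]
 [ 0.039  0.022 -0.999]] jaw az 1.6712610323312638 want 1.686 shift cm [  1.52   0.45 -11.65]
grip [0.4664 0.1915 0.185 ] r 0.2315 lever est 0.465 tilt [-0.041  0.018 -0.999]
```

Request:
servo_tool(
  commands=[
    {"wx":0,"wy":0.02,"wz":0,"x":-0.1,"y":0,"z":-0.7,"gripper":-1},
    {"wx":0,"wy":0.02,"wz":0,"x":-0.1,"y":0,"z":-0.7,"gripper":-1},
    {"wx":0,"wy":0.02,"wz":0,"x":-0.1,"y":0,"z":-0.7,"gripper":-1},
    {"wx":0,"wy":0.02,"wz":0,"x":-0.12,"y":0,"z":-0.7,"gripper":-1},
    {"wx":0,"wy":0.02,"wz":0,"x":-0.12,"y":0,"z":-0.7,"gripper":-1},
    {"wx":0,"wy":0.02,"wz":0,"x":-0.12,"y":0,"z":-0.7,"gripper":-1},
  ],
)

```text
t: 6.8
ee_pos: [0.4766, 0.1914, 0.2798]
tool_rot: [-0.085, -0.054, 0.995, 0.007]
wrist_force: [-0.9, -1.5, 2.2]
gripper_width: 0.0132
```

```bash
python3 go.py .05
```

```text
6.8 [-0.72  0.26  0.39  1.62 -0.16  1.44  1.37] [0.4766 0.1914 0.2798] F [-0.93 -1.49  2.19] w 0.01316881078527033
[[-0.98  -0.106 -0.169]
 [-0.108  0.994  0.005]
 [ 0.167  0.023 -0.986]] jaw az 1.67660911203013 want 1.686 shift cm [ 3.07  0.37 -6.8 ]
grip [0.4682 0.1916 0.2305] r 0.2312 lever est 0.268 tilt [-0.169  0.005 -0.986]
```

Request:
servo_tool(
  commands=[
    {"wx":0,"wy":0.02,"wz":0,"x":-0.1,"y":0,"z":-0.7,"gripper":-1},
    {"wx":0,"wy":0.02,"wz":0,"x":-0.1,"y":0,"z":-0.7,"gripper":-1},
    {"wx":0,"wy":0.02,"wz":0,"x":-0.12,"y":0,"z":-0.7,"gripper":-1},
    {"wx":0,"wy":0.02,"wz":0,"x":-0.12,"y":0,"z":-0.7,"gripper":-1},
    {"wx":0,"wy":0.02,"wz":0,"x":-0.12,"y":0,"z":-0.7,"gripper":-1},
  ],
)

```text
t: 7.22
ee_pos: [0.4895, 0.1929, 0.3146]
tool_rot: [-0.136, -0.055, 0.989, 0.004]
wrist_force: [2.7, -0.4, -2.5]
gripper_width: 0.0133
```

```bash
python3 go.py .05
```

```text
7.2167 [-0.68  0.34  0.39  1.46 -0.2   1.63  1.4 ] [0.4895 0.1929 0.3146] F [ 2.67 -0.41 -2.51] w 0.01334830807605743
[[-0.957 -0.108 -0.27 ]
 [-0.11   0.994 -0.007]
 [ 0.269  0.023 -0.963]] jaw az 1.6788438473269438 want 1.686 shift cm [ 4.07  0.28 -2.74]
grip [0.476  0.1926 0.2664] r 0.231 lever est 0.108 tilt [-0.27  -0.007 -0.963]
```

Request:
servo_tool(
  commands=[
    {"wx":0,"wy":0.02,"wz":0,"x":-0.12,"y":0,"z":-0.6,"gripper":-1},
    {"wx":0,"wy":0.02,"wz":0,"x":-0.12,"y":0,"z":-0.5,"gripper":-1},
    {"wx":0,"wy":0,"wz":0,"x":0,"y":0,"z":-0.4,"gripper":-1},
    {"wx":0,"wy":0,"wz":0,"x":0,"y":0,"z":-0.4,"gripper":-1},
  ],
)

```text
t: 7.55
ee_pos: [0.498, 0.1939, 0.3318]
tool_rot: [-0.158, -0.055, 0.986, 0.002]
wrist_force: [0.5, 0.8, -11.4]
gripper_width: 0.0131
```

```bash
python3 go.py .05;python3 -c "
from h import *;import cv2
i=arm.capture('side')[:,:,::-1];cv2.imwrite('pics/s5.png',cv2.resize(i[150:310,220:400],None,fx=3,fy=3,interpolation=cv2.INTER_CUBIC))"
```

```text
7.55 [-0.66  0.38  0.4   1.38 -0.22  1.72  1.41] [0.498  0.1939 0.3318] F [  0.53   0.84 -11.35] w 0.01314262083187894
[[-0.944 -0.108 -0.311]
 [-0.109  0.994 -0.013]
 [ 0.311  0.022 -0.95 ]] jaw az 1.6791126338943025 want 1.686 shift cm [ 4.46  0.23 -0.66]
grip [0.4824 0.1932 0.2843] r 0.2307 lever est 0.026 tilt [-0.311 -0.013 -0.95 ]
```

View pics/s5.png

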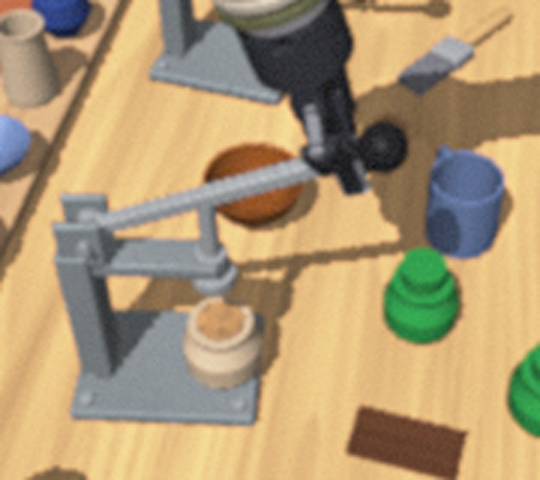

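Knob is at (382,147) in the crop against a rest of (381,148), so the lever is at rest and held against its upper stop. The cork is nearly flush and the jar is standing in place. I open and back off along the fingers.

Request:
servo_tool(
  commands=[
    {"wx":0,"wy":0,"wz":0,"x":0,"y":0,"z":0,"gripper":1},
    {"wx":0,"wy":0,"wz":0,"x":0,"y":0,"z":0,"gripper":1},
    {"wx":0,"wy":0,"wz":0,"x":0,"y":0,"z":0,"gripper":1},
    {"wx":0,"wy":0,"wz":0,"x":0,"y":0,"z":0,"gripper":1},
    {"wx":0,"wy":0,"wz":0,"x":0,"y":0,"z":0,"gripper":1},
    {"wx":0,"wy":0,"wz":0,"x":0,"y":0,"z":0,"gripper":1},
    {"wx":0,"wy":0,"wz":0,"x":0,"y":0,"z":-1,"gripper":1},
    {"wx":0,"wy":0,"wz":0,"x":0,"y":0,"z":-2,"gripper":1},
    {"wx":0,"wy":0,"wz":0,"x":0,"y":0,"z":-2,"gripper":1},
    {"wx":0,"wy":0,"wz":0,"x":0,"y":0,"z":-2,"gripper":1},
    {"wx":0,"wy":0,"wz":0,"x":0,"y":0,"z":-2,"gripper":1},
    {"wx":0,"wy":0,"wz":0,"x":0,"y":0,"z":-2,"gripper":1},
    {"wx":0,"wy":0,"wz":0,"x":0,"y":0,"z":0,"gripper":1},
    {"wx":0,"wy":0,"wz":0,"x":0,"y":0,"z":0,"gripper":1},
  ],
)

```text
t: 8.77
ee_pos: [0.5318, 0.1962, 0.4423]
tool_rot: [-0.155, -0.057, 0.986, 0.004]
wrist_force: [0.1, 0.4, -0.2]
gripper_width: 0.0855
```

```bash
python3 go.py .05;python3 -c "
from h import *;import cv2
i=arm.capture('side')[:,:,::-1];cv2.imwrite('pics/s6.png',cv2.resize(i[80:310,220:420],None,fx=2.6,fy=2.6,interpolation=cv2.INTER_CUBIC))"
```

```text
8.7667 [-0.61  0.45  0.41  1.04 -0.25  1.98  1.42] [0.5318 0.1962 0.4423] F [ 0.1   0.39 -0.23] w 0.08549356890018524
[[-0.945 -0.111 -0.306]
 [-0.113  0.994 -0.011]
 [ 0.306  0.025 -0.952]] jaw az 1.682027345077967 want 1.686 shift cm [ 4.31  0.12 10.87]
grip [0.5165 0.1957 0.3947] r 0.2656 lever est -0.423 tilt [-0.306 -0.011 -0.952]
```

View pics/s6.png

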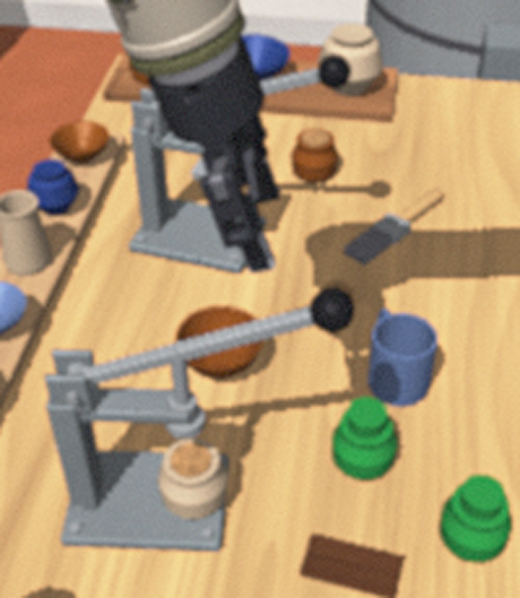

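Lever knob is at full-picture (347.7,199), its rest; the spare knob is at (348.5,107), unchanged; the jar is upright at column 294 with its cork in; the arm is clear.

```bash
python3 -c "
from bench import arm;print(arm.finish_job())"
```

```text
the job is handed in; nothing more can be done
None
```

I pressed the cork home on the press that holds the jar, eased its lever back up to rest at about 0.4–0.5 rad/s, and let go. The job was handed in at about 9 s; no verdict was reported.

- **Stroke:** the picture at the bottom put the lever at about 0.595 rad. I then pressed against the stop a second time, at about 36 N wrist force, to be sure of the hold time.
- **Last picture:** the lever knob is at its rest pixel (347.7,199 against 347,199 at the start). The cork is nearly flush, and the jar is upright where it stood. The spare knob is unchanged at (348.5,107). The wrist force is about zero, with the gripper open and clear.
- **What went wrong:** at the stop the grip slid off the ball onto the bar just behind it. The lever rose by about 0.05 rad, and the wrist force read about 43 N sideways when I checked it. The bar grip then held for the whole return.
- **What disagreed:** the lever angle estimated from the grip position read about 0.03 rad high at both ends, so I trusted the pictures. I judged the cork depth by eye and did not measure it.

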